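Find the loose bolt of a buzzing strike magnet and hold its cap open

TASK

The strike magnet buzzes because one of its three capped hold-down bolts has worked loose: slide the wound coil up off its core, stand it upright on the cork mat and let go of it. Then tap the three capped bolts with your fingertips one after the other, starting with the one next to the core and working along the bar, to feel which one gives. Lift that bolt's cap by its lip and finish while holding it well open, so that I can get a spanner on the bolt; leave the other two caps shut and the other things on the bench where they are.

Things in the scene. Friction and masses are not known exactly. Their poses are not given: they have to be found in the camera images.
- magnet: Strike magnet, fixed: oak board 90 x 300 x 10 mm with a dark iron yoke bar 40 x 272 x 12 mm on it (bar top 22 mm above the bench). Origin: centre of the board's underside; y along the bar towards the core end, x across it towards the side of the cap lips, z up. Core at y = +105 mm, bolt stations on the centre line at y = +52, -4, -60 mm, pivot bracket (30 mm wide, top 56 mm above the bench) at y = -120 mm.
- core_tip (a point): Centre of the top of the upright steel core, a plain post 18 mm in diameter with a bevelled tip, 58 mm tall above the bar (tip 80 mm above the bench).
- coil: Wound coil, plug already pulled, 210 to 340 g: black bobbin with copper winding, 56 mm outside diameter at its flanges (52 mm at the winding), 46 mm tall, the top flange 10 mm thick, bore 22 mm, on the core, resting on the bar. Two contact blades stand 7 mm above its top. Origin: centre of its underside; z along the bore, up. Any turn about z.
- cork_mat: Square cork mat lying on the bench, fixed, 130 x 130 x 4 mm. Origin: centre of its underside; its top is 4 mm above the bench.
- bolt_a: One of three alike bolt stations on the bar, the letters in any order, any may be the loose one: steel flange 36 mm across, M10 head, over it a hinged brass cap 33 mm across. Origin: its centre on the bar's top face, axes as the magnet's. Shut, the cap's flat top is 20 mm above the origin. A tight bolt is rigid under a tap; the loose one sinks 4 mm, bottoming at about 4 N, and springs back (at rest it is only 0.2 mm proud).
- bolt_b: One of three alike bolt stations on the bar, the letters in any order, any may be the loose one: steel flange 36 mm across, M10 head, over it a hinged brass cap 33 mm across. Origin: its centre on the bar's top face, axes as the magnet's. Shut, the cap's flat top is 20 mm above the origin. A tight bolt is rigid under a tap; the loose one sinks 4 mm, bottoming at about 4 N, and springs back (at rest it is only 0.2 mm proud).
- bolt_c: One of three alike bolt stations on the bar, the letters in any order, any may be the loose one: steel flange 36 mm across, M10 head, over it a hinged brass cap 33 mm across. Origin: its centre on the bar's top face, axes as the magnet's. Shut, the cap's flat top is 20 mm above the origin. A tight bolt is rigid under a tap; the loose one sinks 4 mm, bottoming at about 4 N, and springs back (at rest it is only 0.2 mm proud).
- lip_a (a point): Middle of the curled finger lip of the cap on bolt_a: a brass roll 9 mm thick and 14 mm long, its length along the bar, joined to the cap by a 3 mm tongue. With the cap shut it lies 34 mm from the bolt's centre towards magnet x, 14 mm above the bar top; it moves with the cap.
- lip_b (a point): Middle of the curled finger lip of the cap on bolt_b: a brass roll 9 mm thick and 14 mm long, its length along the bar, joined to the cap by a 3 mm tongue. With the cap shut it lies 34 mm from the bolt's centre towards magnet x, 14 mm above the bar top; it moves with the cap.
- lip_c (a point): Middle of the curled finger lip of the cap on bolt_c: a brass roll 9 mm thick and 14 mm long, its length along the bar, joined to the cap by a 3 mm tongue. With the cap shut it lies 34 mm from the bolt's centre towards magnet x, 14 mm above the bar top; it moves with the cap.
- hinge_a (a point): Middle of the hinge pin of the cap on bolt_a; the pin runs along the bar, 19 mm from the bolt's centre on the side away from the lip, 8 mm above the bar top.
- hinge_b (a point): Middle of the hinge pin of the cap on bolt_b; the pin runs along the bar, 19 mm from the bolt's centre on the side away from the lip, 8 mm above the bar top.
- hinge_c (a point): Middle of the hinge pin of the cap on bolt_c; the pin runs along the bar, 19 mm from the bolt's centre on the side away from the lip, 8 mm above the bar top.
- lid_a (a joint): Opening of the cap on bolt_a, rad: 0 shut, 1.45 as far as it goes. The lip rises and swings over towards the hinge, 53 mm from it. A light spring (under 0.5 N at the lip) shuts it when let go. A spanner gets on from about 0.9.
- lid_b (a joint): Opening of the cap on bolt_b, rad: 0 shut, 1.45 as far as it goes. The lip rises and swings over towards the hinge, 53 mm from it. A light spring (under 0.5 N at the lip) shuts it when let go. A spanner gets on from about 0.9.
- lid_c (a joint): Opening of the cap on bolt_c, rad: 0 shut, 1.45 as far as it goes. The lip rises and swings over towards the hinge, 53 mm from it. A light spring (under 0.5 N at the lip) shuts it when let go. A spanner gets on from about 0.9.
- tin_box: Bystander: open tin box of brass minute wheels, 80 x 110 x 34 mm, loose. Origin: centre of its underside.
- wheel_tray: Bystander: round turned pearwood tray of third wheels, 120 mm across, 22 mm high, loose. Origin: centre of its underside.
- bench_block: Bystander: black iron bench block 64 x 64 x 26 mm, loose. Origin: centre of its underside.
- rack_clip: Bystander: chromed spring clip on a small steel foot (46 x 60 mm), gripping a toothed brass strike rack; 72 mm high, 95 mm wide, loose. Origin: centre of its underside.
There are look-alikes about, which are no part of the job. What is meant by the coil is not red or turquoise, and is the smaller of those in its own colour.

How it is judged:
By the outcome, as a careful person would: the job done as asked, in the order asked, and still so for the second after the job is handed in, while the arm keeps its last pose, push and grip.
It also fails if it takes over 67 s, if anything falls off the work surface, if the arm or the gripper's body presses on something with over 40 N, if the wrist force passes 120 N, or if a joint passes its speed limit or range.

ROBOT

A 6-joint arm with a two-finger parallel gripper is mounted at the origin on the work surface. World frame = base frame: x ahead of the robot, y to its left, z up, the work surface at z = 0. Lengths are in m, angles in rad, forces in N, time in s.
With the tool pointing down it reaches from about 0.25 to 0.775 m from the base axis. Payload 4 kg.
Tool frame: the origin (TCP) lies midway between the tips of the shut fingers; the grasp point (between the pads) lies 19 mm behind it; x points along the fingers, y is the direction in which the jaws open and shut, and the axes are right-handed (so a half turn about x gives the same grasp; the last joint's range is limited). The gripper opens to 94 mm and grips with 3 to 60 N. Pads are 16 mm wide; open, the fingers measure 119 mm over their backs; the gripper's body (75 mm by 177 mm) begins 78 mm behind the grasp point.
Start: joints at [1.146, 0.087, 1.371, -0, 1.684, -0.103], TCP at [0.174, 0.522, 0.206] pointing down, gripper open.
Joint ranges: [-3.1, 3.1], [-0.76, 2.03], [0.27, 2.55], [-1.08, 4.22], [0.17, 2.65], [-2.57, 2.57]. Speed limits (rad/s): [2.79, 2.79, 3.14, 3.14, 3.14, 3.14].

INTERFACE

Orientations are given as a unit quaternion [x, y, z, w].
In Python, from cell import arm, imaging gives the robot as it stands. The module is installed in compiled form; this text tells all that it offers.
- The arm moves only by the shell command python3 -m creep 'ROWS' [FORCE]. ROWS is JSON, a list that holds one entry, the list of rows, each a list of 5 numbers: the finger opening in m, from 0 to 0.094, then the shift along the tool's x, y, z in m, then the turn about the tool's x in rad. A call has exactly 10 rows; each row is the pose to reach, as a shift and turn from the pose measured when the call began, along the tool's axes at that moment; what a row does not reach only later rows make up. A row lasts 1/8 s, in which the tool goes at most 62.5 mm and 10.7 degrees, less where a joint would pass 70% of its speed; a pose out of reach is approached as far as the arm can. A call with a gripper value outside its range is refused whole. The fingers move at their own pace and stop on an object; FORCE is the grip in N (left out, the last holds). Time passes only in rows, so rows that repeat a pose let the fingers close, or fill a call up. It gives the time, the measured TCP pose, the force and the opening at its end, in the units of the state.
- arm.get_obs(): the state, without advancing time (a new reading comes with each control period).
- imaging.camera(name): name is "side" or "top" or "wrist"; returns the picture (400x640x3 uint8, red, green, blue); there is no depth.
- imaging.camera_info(name): a dict with "mtx" (3x3 intrinsics, pixels), "D" ([k1, k2, p1, p2, k3] as OpenCV has them; the pictures are not rectified), "position" and "attitude" of the camera in the world. Camera axes: x right, y down, z forward; pixel columns grow to the right and rows downward; lengths in m; the calibration is good to about 2 mm. A picture is of the moment at which its call begins: read the wrist's pose just before it. camera_info takes no time and is no camera call; for the wrist camera it gives the pose at the moment of the call.
- arm.hand_in(): hands the job in, once; it reports no verdict.
The state is a dict: "t": time; "joint_positions": joint angles; "joint_vel": joint speeds; "joint_efforts": joint torques, N m; "tcp_pos": TCP position; "tcp_rot": TCP orientation; "ft_force": force on the tool from outside, world axes, zero at the start; "ft_torque": the same for the moment, N m; "finger_gap": finger opening in m.
Only numpy, scipy, OpenCV 4.12 (cv2) and the standard library are available. Lean on these libraries where they do the work, as an engineer would, in place of code of your own. Each camera call takes 0.05 s, during which the arm holds its last target. There are 200 camera calls.

## Working session

There is one attempt and no reset: what is moved stays moved. The work goes in short steps, Python scripts to look and compute and a shell command to move; the robot and the scene stay as the last step left them, time stands still between calls to the robot, and variables do not carry over. Pictures are saved under pics/ and viewed, about 8 in all and at most 12, crops included, and the job is handed in when it is done.

```bash
mkdir -p pics
python3 - <<'E'
from cell import arm, imaging
import cv2,numpy as np
for n in("top","side"):
    im=imaging.camera(n); cv2.imwrite(f"pics/{n}0.png",im[:,:,::-1]); i=imaging.camera_info(n); print(n,{k:np.round(np.array(v),4).tolist() for k,v in i.items()})
o=arm.get_obs();print(o['t'],o['tcp_pos'],o['tcp_rot'],o['finger_gap'])
E
```

```text
top {'mtx': [[514.8134, 0.0, 327.8486], [0.0, 514.8134, 191.3335], [0.0, 0.0, 1.0]], 'D': [0.0208, 0.0, 0.0, 0.0, 0.0], 'position': [0.4324, 0.0512, 1.2399], 'attitude': [0.7132, -0.6986, 0.0462, -0.0343]}
side {'mtx': [[377.6091, 0.0, 316.1115], [0.0, 377.6091, 204.9373], [0.0, 0.0, 1.0]], 'D': [-0.0528, 0.0, 0.0, 0.0, 0.0], 'position': [0.2852, -0.5039, 0.6577], 'attitude': [0.8916, -0.2246, 0.0993, -0.3804]}
0.1 [0.1737736  0.52132877 0.20444676] [ 0.11260383  0.69814172 -0.11393187  0.69780946] 0.09401417262349213
```

View pics/top0.png

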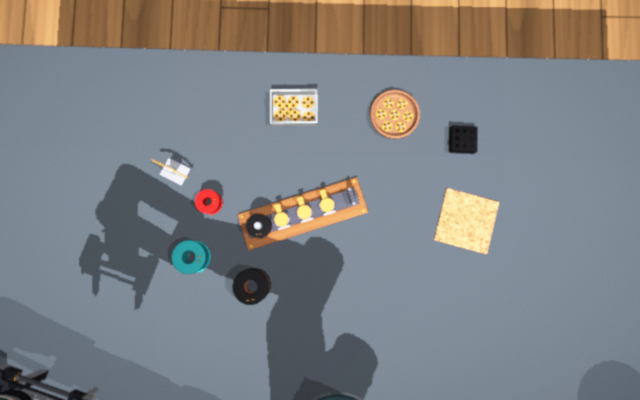

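View pics/side0.png

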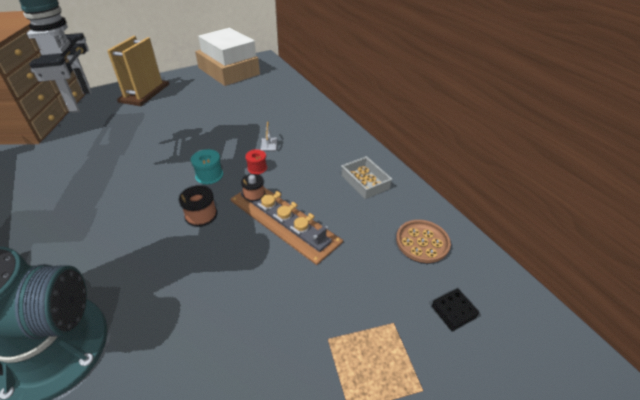

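The top view shows four spools: black (258,226) on the magnet's core, a larger black one (252,286), turquoise (190,257) and red (208,201). The one at (258,226) fits: it is black, the smaller of the black pair, and on the core. The cap lips point up in the image, and the cork mat is at about (467,221).

```bash
cat > h.py <<'E'
from cell import arm, imaging
import cv2,numpy as np
from scipy.spatial.transform import Rotation as R
def ray(n,uv,i=None):
    i=i or imaging.camera_info(n)
    p=cv2.undistortPoints(np.array(uv,float).reshape(-1,1,2),np.array(i['mtx']),np.array(i['D'])).reshape(-1,2)
    d=R.from_quat(i['attitude']).apply(np.c_[p,np.ones(len(p))]); return np.array(i['position']),d
def plane(n,uv,z,i=None):
    o,d=ray(n,uv,i); return o+d*((z-o[2])/d[:,2])[:,None]
def proj(n,P,i=None):
    i=i or imaging.camera_info(n); r=R.from_quat(i['attitude']).inv(); rv=r.as_rotvec()
    return cv2.projectPoints(np.array(P,float).reshape(-1,3),rv,-r.apply(i['position']),np.array(i['mtx']),np.array(i['D']))[0].reshape(-1,2)
def rel(target,yaw_y=None):
    "shift of TCP to target in tool axes; turn so that tool y lies along world angle yaw_y (mod pi)"
    o=arm.get_obs(); r=R.from_quat(o['tcp_rot']); s=r.inv().apply(np.array(target)-o['tcp_pos'])
    out=[s.round(4).tolist()]
    if yaw_y is not None:
        v=r.inv().apply([np.cos(yaw_y),np.sin(yaw_y),0]); a=np.arctan2(v[2],v[1]); out.append(round((a+np.pi/2)%np.pi-np.pi/2,3))
    return out
def st():
    o=arm.get_obs(); print('t',round(o['t'],2),'tcp',o['tcp_pos'].round(4),'y',R.from_quat(o['tcp_rot']).as_matrix()[:,1].round(3),'x',R.from_quat(o['tcp_rot']).as_matrix()[:,0].round(3),'F',np.round(o['ft_force'],2),'gap',round(o['finger_gap'],4),'j',np.round(o['joint_positions'],2))
E
python3 - <<'E'
from h import *
for n in("top",):
    im=cv2.imread(f"pics/{n}0.png"); hsv=cv2.cvtColor(im,cv2.COLOR_BGR2HSV)
    H,S,V=cv2.split(hsv)
    print('px board',hsv[240,300],hsv[213,246],'cap',hsv[212,304],'cork',hsv[221,467],'bar',hsv[205,340])
    reg=np.zeros_like(H);reg[165:260,225:380]=1
    m=((H<22)&(S>90)&(V>60)&(reg>0)).astype(np.uint8)
    m=cv2.morphologyEx(m,cv2.MORPH_CLOSE,np.ones((9,9)));
    pts=cv2.findNonZero(m); box=cv2.boxPoints(cv2.minAreaRect(pts)); print('board',box.round(1).tolist()); W=plane(n,box,.01); print(W.round(4).tolist(), np.linalg.norm(np.roll(W,-1,0)-W,axis=1).round(3)); print('centre',W.mean(0).round(4))
    reg=np.zeros_like(H);reg[170:270,420:520]=1
    m=((H<30)&(S>60)&(V>90)&(reg>0)).astype(np.uint8); box=cv2.boxPoints(cv2.minAreaRect(cv2.findNonZero(m))); W=plane(n,box,.004); print('cork',box.round(1).tolist(),np.linalg.norm(np.roll(W,-1,0)-W,axis=1).round(3),W.mean(0).round(4))
    m=((V<60)); 
    reg=np.zeros_like(H);reg[208:243,240:275]=1; m=(m&(reg>0)).astype(np.uint8)
    c=max(cv2.findContours(m,0,2)[0],key=cv2.contourArea); (x,y),r=cv2.minEnclosingCircle(c); print('coil',x,y,r,plane(n,[[x,y]],.068).round(4))
    m=((H>20)&(H<32)&(S>120)&(V>120)).astype(np.uint8)
    for c in cv2.findContours(m,0,2)[0]:
        x,y=c.mean(0)[0]
        if cv2.contourArea(c)>40 and 230<x<380 and 170<y<260: (x,y),r=cv2.minEnclosingCircle(c);print('cap',x,y,r,cv2.contourArea(c),plane(n,[[x,y]],.042).round(4))
    cv2.imwrite('pics/c1.png',cv2.resize(im[160:310,170:380],None,fx=3.8,fy=3.8,interpolation=cv2.INTER_CUBIC))
st()
E
```

```text
px board [106  39 156] [ 13 150 223] cap [ 27 112 254] cork [ 22  88 252] bar [119  32 161]
board [[236.39999389648438, 214.0], [356.5, 175.89999389648438], [368.1000061035156, 212.3000030517578], [248.0, 250.39999389648438]]
[[0.5142, 0.2488, 0.01], [0.6123, -0.0365, 0.01], [0.5247, -0.0654, 0.01], [0.4286, 0.2181, 0.01]] [0.302 0.092 0.299 0.091]
centre [0.52   0.0912 0.01  ]
cork [[432.8999938964844, 240.5], [446.20001220703125, 187.3000030517578], [499.79998779296875, 200.6999969482422], [486.5, 253.89999389648438]] [0.133 0.133 0.133 0.132] [ 0.5108 -0.3032  0.004 ]
coil 258.6428527832031 225.41429138183594 12.182613372802734 [[0.4855 0.1883 0.068 ]]
t 0.1 tcp [0.1738 0.5213 0.2044] y [ 0.316  0.949 -0.002] x [-0.001 -0.002 -1.   ] F [-0.66 -0.18  0.81] gap 0.094 j [ 1.15  0.09  1.37 -0.    1.68 -0.1 ]
```

View pics/c1.png

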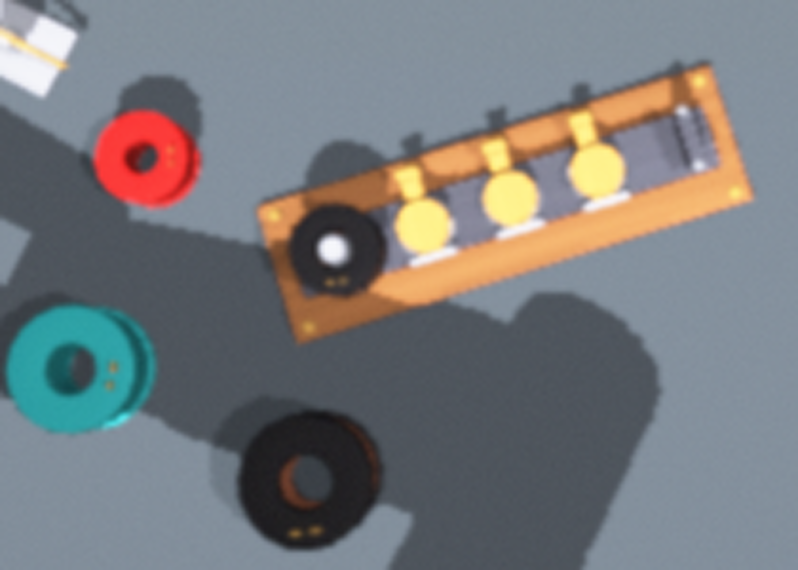

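The crop confirms it: the small black coil at crop (335,250) sits on the core, which shows as a bright tip in its bore. The caps are at crop (424,227), (509,199) and (597,171), with their lips upward.

Run:
```python
from h import *
c=lambda x,y:[170+(x+.5)/3.8-.5,160+(y+.5)/3.8-.5]
print('core',plane('top',[c(333,250)],.08).round(4))
P=plane('top',[c(424,227),c(509,199),c(597,171)],.042);print('caps',P.round(4), np.degrees(np.arctan2(*(P[0]-P[2])[[1,0]])))
print('bd',proj('top',[P[0]]))
a=np.radians(18.9)
print(rel([.486,.1895,.2],a))
```

```text
core [[0.4849 0.19   0.08  ]]
caps [[0.5017 0.1395 0.042 ]
 [0.52   0.088  0.042 ]
 [0.5383 0.0344 0.042 ]] 109.20592382446681
bd [[281.21052632 219.36842105]]
[[0.0048, -0.2161, 0.4011], np.float64(0.919)]
```

```bash
python3 -m creep '[[[0.094,0,-0.03,0.055,0.15],[0.094,0,-0.06,0.11,0.3],[0.094,0,-0.09,0.165,0.45],[0.094,0,-0.12,0.22,0.6],[0.094,0,-0.15,0.275,0.75],[0.094,0,-0.18,0.33,0.919],[0.094,0,-0.21,0.385,0.919],[0.094,0,-0.216,0.401,0.919],[0.094,0,-0.216,0.401,0.919],[0.094,0,-0.216,0.401,0.919]]]' 20
python3 - <<'E'
from h import *
st(); i=imaging.camera_info('wrist'); im=imaging.camera('wrist'); cv2.imwrite('pics/w1.png',im[:,:,::-1])
np.savez('w1.npz',**{k:np.array(v) for k,v in i.items()})
print(proj('wrist',[[.485,.19,.08],[.485,.19,.068],[.5017,.1395,.042],[.52,.088,.042]],i).round(1))
E
```

```text
t: 1.35
tcp_pos: [0.4849, 0.1909, 0.2046]
tcp_rot: [0.41, 0.576, -0.411, 0.575]
ft_force: [-0.0, -0.2, 0.1]
finger_gap: 0.094
t 1.35 tcp [0.4849 0.1909 0.2046] y [ 0.945  0.326 -0.002] x [-0.002 -0.001 -1.   ] F [-0.02 -0.21  0.09] gap 0.094 j [ 0.27  0.02  1.44 -0.    1.68 -0.07]
[[320.7 195.7]
 [320.7 192.9]
 [320.1 233.9]
 [320.5 278.1]]
```

View pics/w1.png

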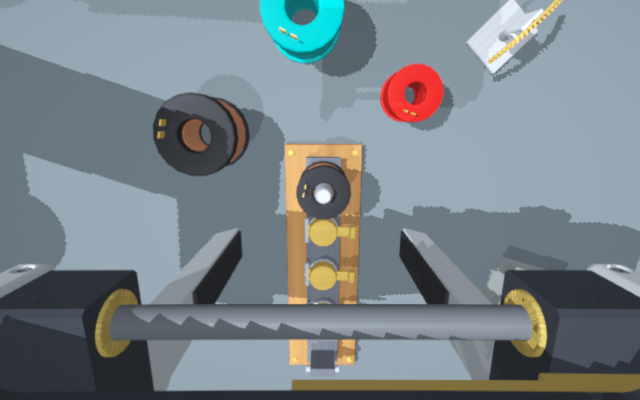

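The wrist view shows the core tip at (323,194) and caps 1 and 2 at (323,232) and (323,276). The jaws straddle the bar.

Run:
```python
from h import *
im=cv2.imread('pics/w1.png'); H,S,V=cv2.split(cv2.cvtColor(im,cv2.COLOR_BGR2HSV))
i=dict(np.load('w1.npz'))
def blob(m,b):
    x0,y0,x1,y1=b; k=np.zeros(m.shape,np.uint8); k[y0:y1,x0:x1]=m[y0:y1,x0:x1]; c=max(cv2.findContours(k,0,2)[0],key=cv2.contourArea);return c
c=blob((V>150)&(S<60),(308,178,340,210)); p=cv2.minEnclosingCircle(c);print('core',p,plane('wrist',[p[0]],.079,i).round(4))
c=blob(V<60,(290,165,355,218)); p=cv2.minEnclosingCircle(c);print('coil',p,plane('wrist',[p[0]],.066,i).round(4))
for b in((305,215,337,250),(305,260,337,292)):
    c=blob((H>18)&(H<35)&(S>120)&(V>120),b);p=cv2.minEnclosingCircle(c);print('cap',p,plane('wrist',[p[0]],.042,i).round(4))
m=(H<18)&(S>100)&(V>80); c=blob(m,(270,135,380,225)); print('board top rows', [ (np.where(m[y,270:380])[0][[0,-1]]+270).tolist() for y in (215,225,240,300)])
for xs,y in (((287,361),225),): print(plane('wrist',[[xs[0],y],[xs[1],y]],.01,i))
```

```text
core ((322.5, 193.5), 9.823541641235352) [[0.486  0.1924 0.079 ]]
coil ((337.0, 171.5), 8.321758270263672) [[0.4934 0.2156 0.066 ]]
cap ((322.12451171875, 231.0691680908203), 14.459951400756836) [[0.5028 0.1434 0.042 ]]
cap ((322.1590881347656, 274.9204406738281), 14.429710388183594) [[0.5205 0.0924 0.042 ]]
board top rows [[287, 359], [287, 358], [287, 358], [289, 356]]
[[0.46340884 0.12606271 0.01      ]
 [0.5489587  0.15567291 0.01      ]]
```

```bash
python3 -m creep '[[[0.094,0.04,0,0,0],[0.094,0.08,0,0,0],[0.094,0.12,0.0005,0,0],[0.094,0.145,0.0005,0,0],[0.094,0.162,0.0005,0,0],[0.05,0.162,0.0005,0,0],[0.04,0.162,0.0005,0,0],[0.04,0.162,0.0005,0,0],[0.04,0.162,0.0005,0,0],[0.04,0.162,0.0005,0,0]]]' 25
python3 -c "
from h import *
st()"
```

```text
t: 2.65
tcp_pos: [0.4862, 0.1913, 0.0439]
tcp_rot: [0.411, 0.575, -0.41, 0.576]
ft_force: [1.2, 0.7, 2.0]
finger_gap: 0.0563
t 2.65 tcp [0.4862 0.1913 0.0439] y [0.945 0.326 0.001] x [ 0.002 -0.    -1.   ] F [1.16 0.72 2.01] gap 0.0563 j [ 0.27  0.12  1.67 -0.    1.36 -0.07]
```

```bash
python3 -m creep '[[[0.04,-0.005,0,0,0],[0.04,-0.015,0,0,0],[0.04,-0.025,0,0,0],[0.04,-0.04,0,0,0],[0.04,-0.055,0,0,0],[0.04,-0.07,0,0,0],[0.04,-0.085,0,0,0],[0.04,-0.1,0,0,0],[0.04,-0.1,0,0,0],[0.04,-0.1,0,0,0]]]'
python3 -c "
from h import *
st(); print(rel([.511,-.303,.144]))
cv2.imwrite('pics/s2.png',cv2.resize(imaging.camera('side')[120:280,160:360,::-1],None,fx=3,fy=3))"
```

```text
t: 3.9
tcp_pos: [0.4858, 0.1912, 0.1435]
tcp_rot: [0.41, 0.575, -0.41, 0.576]
ft_force: [0.9, -0.5, -2.5]
finger_gap: 0.0563
t 3.9 tcp [0.4858 0.1912 0.1435] y [0.945 0.326 0.001] x [ 0.001 -0.001 -1.   ] F [ 0.86 -0.46 -2.47] gap 0.0563 j [ 0.27  0.05  1.54 -0.    1.56 -0.07]
[[-0.0002, -0.1373, 0.4754]]
```

View pics/s2.png

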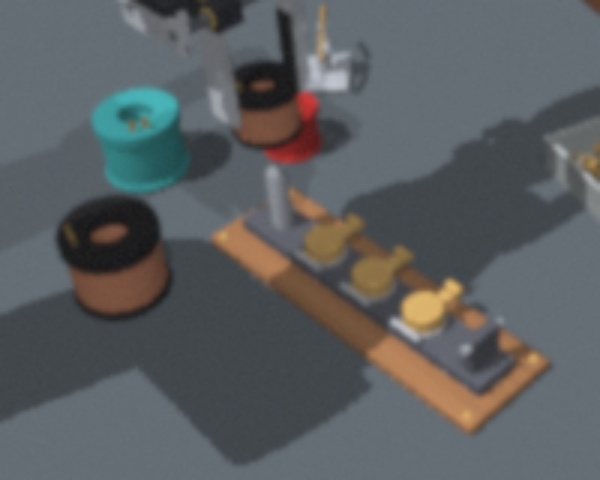

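The coil hangs upright in the jaws at crop (265,105), clear of the bare core at (277,195).

```bash
python3 -m creep '[[[0.04,0,-0.014,0.048,0],[0.04,0,-0.028,0.096,0],[0.04,0,-0.043,0.15,0],[0.04,0,-0.058,0.2,0],[0.04,0,-0.072,0.25,0],[0.04,0,-0.087,0.3,0],[0.04,0,-0.101,0.35,0],[0.04,0,-0.116,0.4,0],[0.04,0,-0.13,0.45,0],[0.04,0,-0.137,0.475,0]]]'
python3 -c "
from h import *
st(); print(rel([.511,-.303,.028]))"
```

```text
t: 5.2
tcp_pos: [0.5102, -0.3047, 0.1421]
tcp_rot: [0.411, 0.576, -0.411, 0.575]
ft_force: [0.2, -0.1, -2.5]
finger_gap: 0.0564
t 5.2 tcp [ 0.5102 -0.3047  0.1421] y [ 0.946  0.324 -0.002] x [-0.002  0.    -1.   ] F [ 0.18 -0.12 -2.54] gap 0.0564 j [-0.63  0.21  1.36 -0.    1.58 -0.96]
[[0.1141, 0.0015, -0.0013]]
```

```bash
python3 -m creep '[[[0.04,0.03,0,0,0],[0.04,0.06,0,0,0],[0.04,0.085,0,0,0],[0.04,0.1,0,0,0],[0.04,0.105,0,0,0],[0.04,0.109,0,0,0],[0.04,0.111,0,0,0],[0.04,0.113,0,0,0],[0.04,0.114,0,0,0],[0.04,0.115,0,0,0]]]'
python3 -c "
from h import *
st()"
```

```text
t: 6.45
tcp_pos: [0.5101, -0.3048, 0.0273]
tcp_rot: [0.411, 0.576, -0.411, 0.575]
ft_force: [-0.0, 0.2, -2.3]
finger_gap: 0.0564
t 6.45 tcp [ 0.5101 -0.3048  0.0273] y [ 0.946  0.324 -0.001] x [-0.001  0.    -1.   ] F [-0.04  0.21 -2.25] gap 0.0564 j [-0.63  0.28  1.5  -0.    1.36 -0.96]
```

Still about 1 mm above the mat, so I'll lower until it touches and then release.

```bash
python3 -m creep '[[[0.04,0.0005,0,0,0],[0.04,0.001,0,0,0],[0.04,0.0015,0,0,0],[0.04,0.0018,0,0,0],[0.04,0.002,0,0,0],[0.04,0.002,0,0,0],[0.04,0.002,0,0,0],[0.04,0.002,0,0,0],[0.04,0.002,0,0,0],[0.04,0.002,0,0,0]]]'
python3 -c "
from h import *
st()"
```

```text
t: 7.7
tcp_pos: [0.5101, -0.3048, 0.026]
tcp_rot: [0.411, 0.576, -0.411, 0.575]
ft_force: [-3.5, 2.2, 5.7]
finger_gap: 0.0561
t 7.7 tcp [ 0.5101 -0.3048  0.026 ] y [ 0.946  0.324 -0.001] x [-0.001 -0.    -1.   ] F [-3.52  2.23  5.71] gap 0.0561 j [-0.63  0.28  1.51 -0.    1.35 -0.96]
```

Seated: the push up from the mat now exceeds the coil's weight. Releasing and rising.

```bash
python3 -m creep '[[[0.06,0,0,0,0],[0.075,0,0,0,0],[0.09,0,0,0,0],[0.09,0,0,0,0],[0.09,-0.02,0,0,0],[0.09,-0.05,0,0,0],[0.09,-0.09,0,0,0],[0.09,-0.13,0,0,0],[0.09,-0.15,0,0,0],[0.09,-0.15,0,0,0]]]'
python3 - <<'E'
from h import *
st(); cv2.imwrite('pics/s3.png',imaging.camera('side')[:,:,::-1])
yd=np.array([-.326,.9455]); 
# pooled bolt line: origin from top/wrist
est=np.array([[.5022,.1412],[.5203,.0902]]); print('dir',yd)
org=np.mean([[.5022,.1412]-.052*yd,[.5203,.0902]+.004*yd,[.4855,.1912]-.105*yd],0); print('org',org.round(4))
for s in(.052,-.004,-.06): print((org+s*yd).round(4))
b=org+.052*yd; print(rel([*b,.10],np.arctan2(yd[1],yd[0])))
E
```

```text
t: 8.95
tcp_pos: [0.5113, -0.3055, 0.1783]
tcp_rot: [0.411, 0.574, -0.411, 0.577]
ft_force: [0.2, -0.6, -0.7]
finger_gap: 0.0899
t 8.95 tcp [ 0.5113 -0.3055  0.1783] y [0.946 0.324 0.002] x [ 0.003 -0.003 -1.   ] F [ 0.21 -0.56 -0.69] gap 0.0899 j [-0.63  0.19  1.31 -0.    1.64 -0.96]
dir [-0.326   0.9455]
org [0.5193 0.0926]
[0.5023 0.1418]
[0.5206 0.0889]
[0.5389 0.0359]
[[0.0759, 0.1369, -0.4254], np.float64(1.568)]
```

View pics/s3.png

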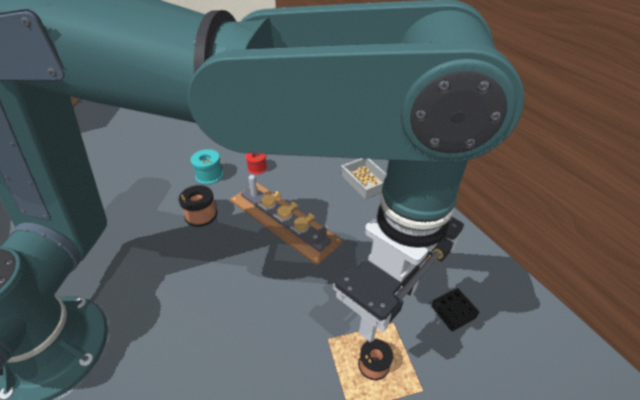

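The coil stands upright on the mat, at about (376,358) in the side view. Next is the first bolt, with closed fingers.

```bash
python3 -m creep '[[[0.05,0,0.018,-0.055,0.17],[0.02,0,0.036,-0.11,0.34],[0,0,0.054,-0.165,0.51],[0,0,0.072,-0.22,0.68],[0,0,0.09,-0.28,0.85],[0,0,0.108,-0.335,1.02],[0,0,0.125,-0.39,1.2],[0,0,0.137,-0.425,1.38],[0,0.04,0.137,-0.425,1.568],[0,0.076,0.137,-0.425,1.568]]]' 20
python3 -c "
from h import *
st();print(rel([.5023,.1418,.05],np.radians(109)))"
```

```text
t: 10.25
tcp_pos: [0.5012, 0.1422, 0.0969]
tcp_rot: [-0.696, -0.117, 0.698, -0.117]
ft_force: [-0.1, -0.2, 0.6]
finger_gap: 0.0006
t 10.25 tcp [0.5012 0.1422 0.0969] y [ 0.327 -0.945  0.   ] x [-0.003 -0.001 -1.   ] F [-0.07 -0.2   0.61] gap 0.0006 j [ 0.17  0.07  1.6  -0.    1.47  1.41]
[[0.0469, 0.0007, -0.0011], np.float64(0.001)]
```

```bash
python3 -m creep '[[[0,0.02,0.0007,-0.001,0],[0,0.04,0.0007,-0.001,0],[0,0.05,0.0007,-0.001,0],[0,0.053,0.0007,-0.001,0],[0,0.054,0.0007,-0.001,0],[0,0.055,0.0007,-0.001,0],[0,0.056,0.0007,-0.001,0],[0,0.056,0.0007,-0.001,0],[0,0.056,0.0007,-0.001,0],[0,0.056,0.0007,-0.001,0]]]'
python3 -c "
from h import *
st()"
```

```text
t: 11.5
tcp_pos: [0.5022, 0.1418, 0.041]
tcp_rot: [-0.696, -0.117, 0.698, -0.117]
ft_force: [0.1, -0.3, 0.4]
finger_gap: 0.0004
t 11.5 tcp [0.5022 0.1418 0.041 ] y [ 0.327 -0.945  0.   ] x [-0.003 -0.001 -1.   ] F [ 0.13 -0.29  0.41] gap 0.0004 j [ 0.17  0.12  1.67 -0.    1.36  1.41]
```

```bash
python3 -m creep '[[[0,0.0005,0,0,0],[0,0.001,0,0,0],[0,0.0015,0,0,0],[0,0.0015,0,0,0],[0,0.0015,0,0,0],[0,0.0015,0,0,0],[0,0.0015,0,0,0],[0,0.0015,0,0,0],[0,0.0015,0,0,0],[0,0.0015,0,0,0]]]'
python3 -c "
from h import *
st()"
```

```text
t: 12.75
tcp_pos: [0.5022, 0.1418, 0.0395]
tcp_rot: [-0.696, -0.117, 0.698, -0.117]
ft_force: [-0.2, -0.3, 0.8]
finger_gap: 0.0003
t 12.75 tcp [0.5022 0.1418 0.0395] y [ 0.327 -0.945  0.   ] x [-0.003 -0.001 -1.   ] F [-0.2  -0.3   0.76] gap 0.0003 j [ 0.17  0.12  1.67 -0.    1.35  1.41]
```

```bash
python3 -m creep '[[[0,0.0005,0,0,0],[0,0.001,0,0,0],[0,0.0015,0,0,0],[0,0.0015,0,0,0],[0,0.0015,0,0,0],[0,0.0015,0,0,0],[0,0.0015,0,0,0],[0,0.0015,0,0,0],[0,0.0015,0,0,0],[0,0.0015,0,0,0]]]'
python3 -c "
from h import *
st()"
```

```text
t: 14.0
tcp_pos: [0.5023, 0.1418, 0.038]
tcp_rot: [-0.696, -0.117, 0.698, -0.117]
ft_force: [-1.0, -0.4, 1.8]
finger_gap: 0.0005
t 14.0 tcp [0.5023 0.1418 0.038 ] y [ 0.327 -0.945  0.   ] x [-0.003 -0.001 -1.   ] F [-0.97 -0.35  1.83] gap 0.0005 j [ 0.17  0.12  1.67 -0.    1.35  1.41]
```

```bash
python3 -m creep '[[[0,0.0005,0,0,0],[0,0.001,0,0,0],[0,0.0015,0,0,0],[0,0.0015,0,0,0],[0,0.0015,0,0,0],[0,0.0015,0,0,0],[0,0.0015,0,0,0],[0,0.0015,0,0,0],[0,0.0015,0,0,0],[0,0.0015,0,0,0]]]'
python3 -c "
from h import *
st()"
```

```text
t: 15.25
tcp_pos: [0.5023, 0.1418, 0.0365]
tcp_rot: [-0.696, -0.117, 0.698, -0.117]
ft_force: [-0.6, -0.1, 3.1]
finger_gap: 0.0006
t 15.25 tcp [0.5023 0.1418 0.0365] y [ 0.327 -0.945  0.   ] x [-0.003 -0.001 -1.   ] F [-0.57 -0.07  3.12] gap 0.0006 j [ 0.17  0.12  1.67 -0.    1.35  1.41]
```

About 1 N/mm over several millimetres: the first bolt gives. I'll tap the other two as well.

```bash
python3 -m creep '[[[0,-0.015,0,0,0],[0,-0.025,0,0,0],[0,-0.025,0.028,0,0],[0,-0.025,0.056,0,0],[0,-0.012,0.056,0,0],[0,-0.006,0.056,0,0],[0,-0.004,0.056,0,0],[0,-0.003,0.056,0,0],[0,-0.002,0.056,0,0],[0,-0.002,0.056,0,0]]]'
python3 -c "
from h import *
st()"
```

```text
t: 16.5
tcp_pos: [0.5206, 0.0894, 0.0391]
tcp_rot: [-0.696, -0.117, 0.698, -0.117]
ft_force: [-0.6, 0.2, 3.2]
finger_gap: 0.0003
t 16.5 tcp [0.5206 0.0894 0.0391] y [ 0.327 -0.945 -0.   ] x [-0.003 -0.001 -1.   ] F [-0.6   0.2   3.17] gap 0.0003 j [ 0.06  0.14  1.66 -0.    1.35  1.3 ]
```

```bash
python3 -m creep '[[[0,0.0003,0,0,0],[0,0.0006,0,0,0],[0,0.0008,0,0,0],[0,0.001,0,0,0],[0,0.001,0,0,0],[0,0.001,0,0,0],[0,0.001,0,0,0],[0,0.001,0,0,0],[0,0.001,0,0,0],[0,0.001,0,0,0]]]'
python3 -c "
from h import *
st()"
```

```text
t: 17.75
tcp_pos: [0.5207, 0.0895, 0.039]
tcp_rot: [-0.697, -0.117, 0.698, -0.117]
ft_force: [-3.3, -0.6, 6.1]
finger_gap: 0.0007
t 17.75 tcp [0.5207 0.0895 0.039 ] y [ 0.327 -0.945 -0.   ] x [-0.002 -0.    -1.   ] F [-3.31 -0.63  6.1 ] gap 0.0007 j [ 0.06  0.14  1.66 -0.    1.35  1.3 ]
```

The second bolt is rigid: 6 N with only 0.1 mm of motion. Now the third.

```bash
python3 -m creep '[[[0,-0.015,0,0,0],[0,-0.025,0,0,0],[0,-0.025,0.028,0,0],[0,-0.025,0.056,0,0],[0,-0.012,0.056,0,0],[0,-0.006,0.056,0,0],[0,-0.002,0.056,0,0],[0,0,0.056,0,0],[0,0.001,0.056,0,0],[0,0.001,0.056,0,0]]]'
python3 -c "
from h import *
st()"
```

```text
t: 19.0
tcp_pos: [0.5384, 0.0374, 0.0391]
tcp_rot: [-0.696, -0.118, 0.698, -0.117]
ft_force: [-2.2, 0.9, 4.6]
finger_gap: 0.0006
t 19.0 tcp [0.5384 0.0374 0.0391] y [ 0.328 -0.945 -0.001] x [-0.003  0.    -1.   ] F [-2.16  0.9   4.59] gap 0.0006 j [-0.04  0.16  1.63  0.    1.36  1.2 ]
```

```bash
python3 -m creep '[[[0,0.0005,0,0,0],[0,0.001,0,0,0],[0,0.0015,0,0,0],[0,0.0015,0,0,0],[0,0.0015,0,0,0],[0,0.0015,0,0,0],[0,0.0015,0,0,0],[0,0.0015,0,0,0],[0,0.0015,0,0,0],[0,0.0015,0,0,0]]]'
python3 -c "
from h import *
st()"
python3 -m creep '[[[0,-0.03,0,0,0],[0,-0.06,0,0,0],[0.01,-0.09,0,0,0],[0.02,-0.11,0,0,0],[0.03,-0.11,0,0,0],[0.03,-0.11,0,0,0],[0.03,-0.11,0,0,0],[0.03,-0.11,0,0,0],[0.03,-0.11,0,0,0],[0.03,-0.11,0,0,0]]]'
python3 - <<'E'
from h import *
st(); i=imaging.camera_info('wrist'); im=imaging.camera('wrist'); cv2.imwrite('pics/w2.png',im[:,:,::-1]); 
i2=imaging.camera_info('top'); im=imaging.camera('top'); cv2.imwrite('pics/t2.png',im[:,:,::-1])
np.savez('w2.npz',**{k:np.array(v) for k,v in i.items()})
yd=np.array([-.326,.9455]);xd=np.array([.9455,.326]); l=np.array([.5023,.1418])+.034*xd; print('lip',l, proj('wrist',[[*l,.036]],i))
E
```

```text
t: 20.25
tcp_pos: [0.5386, 0.0375, 0.039]
tcp_rot: [-0.696, -0.118, 0.698, -0.117]
ft_force: [-3.0, -0.3, 8.3]
finger_gap: 0.0005
t 20.25 tcp [0.5386 0.0375 0.039 ] y [ 0.328 -0.945 -0.001] x [-0.002  0.    -1.   ] F [-2.96 -0.33  8.27] gap 0.0005 j [-0.04  0.16  1.63  0.    1.36  1.2 ]
t: 21.5
tcp_pos: [0.5388, 0.0375, 0.1488]
tcp_rot: [-0.696, -0.118, 0.698, -0.117]
ft_force: [0.5, 0.2, -0.1]
finger_gap: 0.0302
t 21.5 tcp [0.5388 0.0375 0.1488] y [ 0.328 -0.945 -0.001] x [-0.003  0.    -1.   ] F [ 0.53  0.24 -0.13] gap 0.0302 j [-0.04  0.09  1.49  0.    1.57  1.2 ]
lip [0.534447 0.152884] [[198.40538658 161.43481509]]
```

View pics/w2.png

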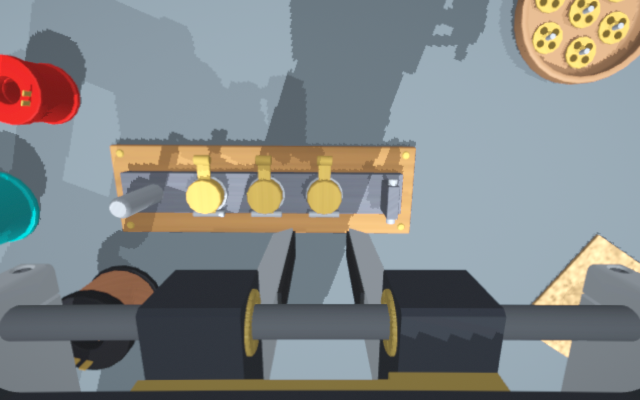

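The third bolt is rigid too (8 N, 0.1 mm). The picture shows all three caps shut, with the lip nearest the core at (202,159).

```bash
python3 -c "
from h import *
print(rel([.5359,.1518,.06],np.radians(109)))"
```

```text
[[0.089, -0.1088, -0.0349], np.float64(0.002)]
```

```bash
python3 -m creep '[[[0.036,0,-0.04,-0.012,0],[0.036,0,-0.08,-0.025,0],[0.036,0.03,-0.109,-0.035,0],[0.036,0.06,-0.109,-0.035,0],[0.036,0.079,-0.109,-0.035,0],[0.036,0.079,-0.109,-0.035,0],[0.036,0.079,-0.109,-0.035,0],[0.036,0.079,-0.109,-0.035,0],[0.036,0.079,-0.109,-0.035,0],[0.036,0.079,-0.109,-0.035,0]]]' 12
python3 - <<'E'
from h import *
st(); i=imaging.camera_info('wrist'); im=imaging.camera('wrist'); cv2.imwrite('pics/w3.png',im[:,:,::-1]); print(rel([.5359,.1518,.025],np.radians(109)))
E
```

```text
t: 22.85
tcp_pos: [0.5363, 0.1519, 0.0705]
tcp_rot: [-0.697, -0.118, 0.698, -0.117]
ft_force: [0.0, -0.5, 0.7]
finger_gap: 0.0359
t 22.85 tcp [0.5363 0.1519 0.0705] y [ 0.328 -0.945 -0.001] x [-0.001  0.    -1.   ] F [ 0.01 -0.47  0.68] gap 0.0359 j [0.17 0.17 1.55 0.   1.42 1.41]
[[0.0453, 0.0001, 0.0003], np.float64(0.002)]
```

View pics/w3.png

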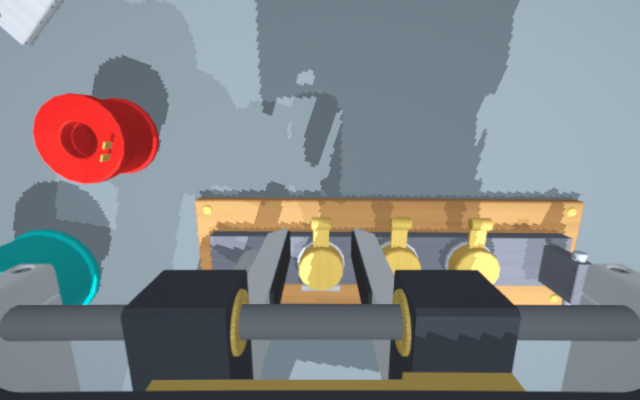

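The lip at (320,225) is centred between the fingertips at (281,232) and (362,232). I'll descend and close.

```bash
python3 -m creep '[[[0.036,0.015,0,0,0],[0.036,0.03,0,0,0],[0.036,0.038,0,0,0],[0.036,0.042,0,0,0],[0.036,0.045,0,0,0],[0.03,0.045,0,0,0],[0.01,0.045,0,0,0],[0.005,0.045,0,0,0],[0.005,0.045,0,0,0],[0.005,0.045,0,0,0]]]' 12
python3 -c "
from h import *
st()"
```

```text
t: 24.15
tcp_pos: [0.5365, 0.1518, 0.0257]
tcp_rot: [-0.697, -0.118, 0.698, -0.117]
ft_force: [1.0, -1.2, 0.4]
finger_gap: 0.0141
t 24.15 tcp [0.5365 0.1518 0.0257] y [ 0.328 -0.945 -0.   ] x [-0.001  0.    -1.   ] F [ 1.03 -1.15  0.41] gap 0.0141 j [0.17 0.21 1.6  0.   1.33 1.41]
```

Gripped at 14.1 mm, the lip's length. I'll follow its arc to about 0.6 rad.

```bash
python3 -m creep '[[[0.005,-0.003,0,0.0005,0],[0.005,-0.0063,0,0.0011,0],[0.005,-0.0094,0,0.002,0],[0.005,-0.0124,0,0.003,0],[0.005,-0.0154,0,0.0042,0],[0.005,-0.0183,0,0.0055,0],[0.005,-0.0238,0,0.0088,0],[0.005,-0.0289,0,0.0126,0],[0.005,-0.0289,0,0.0126,0],[0.005,-0.0289,0,0.0126,0]]]'
python3 -c "
from h import *
st()"
```

```text
t: 25.4
tcp_pos: [0.5244, 0.1476, 0.0545]
tcp_rot: [-0.697, -0.118, 0.698, -0.117]
ft_force: [-0.1, -0.2, -1.4]
finger_gap: 0.0134
t 25.4 tcp [0.5244 0.1476 0.0545] y [ 0.328 -0.945 -0.001] x [-0.001  0.    -1.   ] F [-0.09 -0.22 -1.42] gap 0.0134 j [0.17 0.16 1.6  0.   1.39 1.41]
```

```bash
python3 -m creep '[[[0.005,-0.0022,0,0.0021,0],[0.005,-0.0045,0,0.0045,0],[0.005,-0.0065,0,0.007,0],[0.005,-0.0085,0,0.0095,0],[0.005,-0.0102,0,0.0122,0],[0.005,-0.0119,0,0.0149,0],[0.005,-0.0133,0,0.0178,0],[0.005,-0.0146,0,0.0207,0],[0.005,-0.0157,0,0.0237,0],[0.005,-0.0157,0,0.0237,0]]]'
python3 - <<'E'
from h import *
st(); s=imaging.camera('side'); t=imaging.camera('top'); w=imaging.camera('wrist')
cv2.imwrite('pics/s4.png',np.hstack([cv2.resize(s[140:290,210:360],(420,420)),cv2.resize(w[150:330,230:410],(380,420))])[:,:,::-1])
E
```

```text
t: 26.65
tcp_pos: [0.5021, 0.1399, 0.0706]
tcp_rot: [-0.697, -0.118, 0.697, -0.117]
ft_force: [2.2, 0.6, 0.1]
finger_gap: 0.0135
t 26.65 tcp [0.5021 0.1399 0.0706] y [ 0.328 -0.945 -0.001] x [-0.     0.001 -1.   ] F [2.19 0.57 0.08] gap 0.0135 j [0.16 0.09 1.64 0.   1.41 1.4 ]
```

View pics/s4.png

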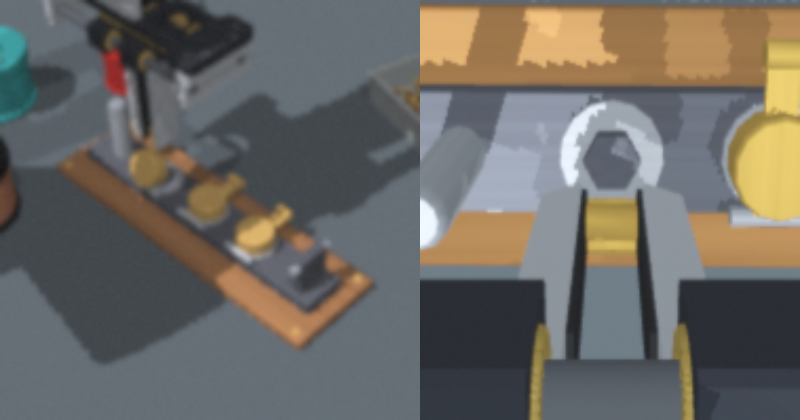

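The cap on the first bolt stands open, its lip in the fingers and the bolt's hex head exposed. The other two caps are shut. One last overview before I hand in.

```bash
python3 -c "
from h import *
cv2.imwrite('pics/t5.png',imaging.camera('top')[:,:,::-1])"
```

```text
(no output)
```

View pics/t5.png

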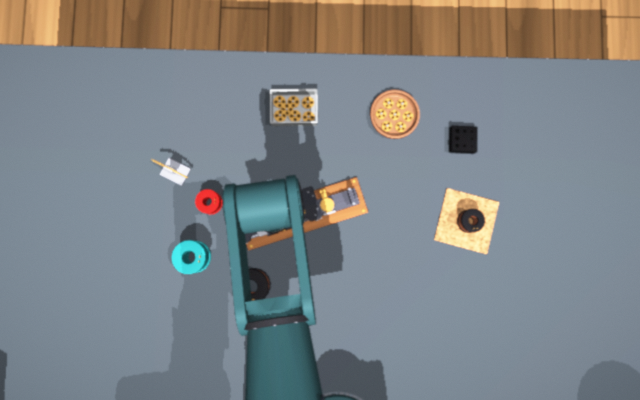

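The coil stands on the mat at (471,220), and the other things on the bench are where they were.

```bash
python3 -c "
from cell import arm
print(arm.hand_in())"
```

```text
the job is handed in; nothing more can be done
None
```

The loose bolt is the one next to the core. I handed in with the arm holding its cap open by the lip, and the hex head is exposed for your spanner.

- **Coil:** I took the small black coil off the core and let go of it upright on the cork mat. The last overview shows it still standing there.
- **Taps:** I tapped from the core end along the bar. The first bolt gave at about 1 N/mm, sinking slowly up to 3 N. The second and third moved only 0.1 mm, at 6 N and 8 N.
- **Cap:** From the tool's path the opening is about 1.1 rad (a spanner needs about 0.9). The fingers are shut to 13.5 mm on the lip, and the side force is about 2 N.
- **Rest of the bench:** The other two caps were shut in the last close-up. The things around the bench look unmoved in the overview, though the arm partly hid the magnet and the larger black coil.

Two readings were slightly off. The tight caps met the fingertips at a measured height of 39 mm instead of the expected 42 mm. The finger gap on the lip dropped from 14.1 to 13.5 mm while it opened, but the picture showed the lip still held squarely. The clock read about 27 s of the 67 s allowed.

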